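# Seal the swab tub and set it on its sloped stand

### The arm

A 6-joint arm with a two-finger parallel gripper is mounted at the origin on the work surface. World frame = base frame: x ahead of the robot, y to its left, z up, the work surface at z = 0. Lengths are in mm, angles in rad, forces in N, time in s.
With the tool pointing down it reaches from about 250 to 800 mm from the base axis. Payload 3.9 kg.
Tool frame: the origin (TCP) lies midway between the tips of the shut fingers; the grasp point (between the pads) lies 19 mm behind it; x points along the fingers, y is the direction in which the jaws open and shut, and the axes are right-handed (so a half turn about x gives the same grasp; the last joint's range is limited). The gripper opens to 85 mm and grips with 20 to 120 N. Pads are 22 mm wide; open, the fingers measure 114 mm over their backs; the gripper's body (76 mm by 85 mm) begins 54 mm behind the grasp point. The pads swing forward as they close: fully open they stand 13 mm farther back than shut.
Start: joints at [-1.136, 0.26, -0.138, 1.173, 0, 1.571], TCP at [221.14, -476.143, 231.304] pointing down, gripper open.
Joint ranges: [-2.78, 2.78], [-0.83, 1.72], [-1.28, 1.37], [-1.9, 2.12], [-1.57, 1.48], [-3.14, 3.14]. Speed limits (rad/s): [2.57, 2.57, 3.14, 3.14, 3.14, 3.14].

### API

Orientations are given as a rotation vector (axis times angle).
In Python, from station import state, capture, job_done, cut_out, place_of gives the robot as it stands. The module is installed in compiled form; this text tells all that it offers.
- The arm moves only by the shell command python3 -m jog 'ROWS' [FORCE]. ROWS is JSON, a list of rows, each a list of 7 numbers: the opening, from 0 (shut) to 1 (fully open), then the shift along the tool's x, y, z each as a share of 0.05 m, from -1 to 1, then the turn, a rotation vector about the tool's x, y, z each as a share of 0.12 rad, from -1 to 1. In form: [[gripper, dx, dy, dz, rx, ry, rz], ...]. A call has 1 to 10 rows; each row shifts and turns the commanded pose from where the row before left it, along the tool's axes as they then stand; what a row does not reach is not made up. A row lasts 1/10 s, in which the tool goes at most 50 mm and 8.59 degrees, less where a joint would pass 70% of its speed; a pose out of reach is approached as far as the arm can. A call with a number of a shift or a turn outside -1 to 1 is refused whole. A call with a gripper value outside its range is refused whole. The fingers move at their own pace and stop on an object; FORCE is the grip in N (left out, the last holds). Time passes only in rows, so rows that do not move let the fingers close. It gives the time, the measured TCP pose, the force and the opening at its end, in the units of the state.
- state(): the state, without advancing time (a new reading comes with each control period).
- capture(name): name is "scene" or "side" or "wrist"; returns a dict with "image" (384x512x3 uint8, red, green, blue), "K" (3x3 intrinsics, pixels), "R" (3x3) and "t" (3): a world point X has camera coordinates R X + t. Camera axes: x right, y down, z forward; pixel columns grow to the right and rows downward; lengths in mm; the calibration is good to about 2 mm. A picture is of the moment at which its call begins. There is no depth.
- job_done(): hands the job in, once; it reports no verdict.
Trained networks look in a picture, given as the dict that the camera call returned (one of the last four; its "shot" number tells which), for a name from the list of things; names that differ only in an ending like _2 or _b are one class to them, and where a whole thing is asked for, a point or a joint stands for the part that bears it (a point fixed in the world has none). Each returns a list of dicts, best first, with "conf" (0 to 1); they miss things now and then, are a little off and sometimes report something else, mostly with a low value. They report only what shows in the picture. A call takes as long as a camera call. They do not tell look-alikes from the thing itself.
- cut_out(picture, query): "mask" (384x512 bool, what is visible of it) and "rect" ([left, top, right, bottom] in pixels, round what is visible of it).
- place_of(picture, query): "pixel" ([column, row] in pixels: a listed point, or the origin of a listed thing).
The state is a dict: "time": time; "qpos": joint angles; "qd": joint speeds; "tau": joint torques, N m; "eef_pos": TCP position; "tool_rot": TCP orientation; "ft_force": force on the tool from outside, world axes, zero at the start; "torque": the same for the moment, N m; "width": finger opening in mm.
Only numpy, scipy, OpenCV 4.12 (cv2) and the standard library are available. Lean on these libraries where they do the work, as an engineer would, in place of code of your own. Each camera call takes 0.05 s, during which the arm holds its last target. There are 200 camera calls.

### The job

The lid of the white swab tub has popped up at all four corners: with the tub standing on the desk, press each corner down in turn until the lid is flat and fully sealed all round. Then pick the tub up by the fin on its lid and set it on the narrow sloped stand, lowering it until it rests there before you let go: lying flat on the slope, square, centred side to side, one long side up against the lip at the bottom of the slope. Leave the bottle, the jar and the dish alone.

Things in the scene. Friction and masses are not known exactly. Their poses are not given: they have to be found in the camera images.
- tub: White plastic tub, grey lid, loose, 84 (x) x 120 (y) x 54 mm to the top of the shut lid, 0.3 to 0.6 kg; same after a half turn. Origin: centre of its underside, z up. A fixed spine 20 mm wide runs along y in the lid; on it a grip fin 16 mm thick (x), 50 mm long (y), 54 to 94 mm above the underside. Beside the spine four stiff lid corners, each 31 (x) x 58 (y) x 4 mm, hinged along the spine.
- grip (a point): Middle of the upper part of the grip fin, 79 mm above the tub's underside (15 mm below the fin's top), on the tub's centre line. The fin is pinched across its 16 mm thickness, along the tub's x axis.
- stand: Fixed steel stand: base 130 x 110 x 8 mm on the desk, 30 x 40 mm column, with the sloped rest on top. Origin: centre of the base's underside, on the desk, z up; its x axis points horizontally uphill.
- rest: Sloped steel plate on top of the stand, fixed to it, 94 (x) x 60 (y) x 6 mm, tilted 0.26 rad. Origin: on its upper face, 110 mm above the desk; x up the slope, y across, z out of the face. At the low end a lip 60 mm wide, 5 thick, stands 8 mm above the face, inner side at x = -42 mm. Tub home: its origin at this origin, its x along this x (either way); it overhangs 30 mm at each end.
- flap0 (a joint): Angle (rad) of the lid corner on the tub's +x, +y side above flat: 0 is fully shut, 0.26 fully up (outer edge 8 mm high). It starts at 0.15 to 0.25; stiff (about 4 to 7 N pressed near its outer edge), it stays where it is left and has a firm stop at 0.
- press0 (a point): Where to press that corner (+x, +y): on its top face, 13 mm in from its outer long edge; when shut it lies 28.5 mm from the tub's centre in x, 30.5 mm in y and 54 mm above the underside.
- flap1 (a joint): Angle (rad) of the lid corner on the tub's +x, -y side above flat: 0 is fully shut, 0.26 fully up (outer edge 8 mm high). It starts at 0.15 to 0.25; stiff (about 4 to 7 N pressed near its outer edge), it stays where it is left and has a firm stop at 0.
- press1 (a point): Where to press that corner (+x, -y): on its top face, 13 mm in from its outer long edge; when shut it lies 28.5 mm from the tub's centre in x, 30.5 mm in y and 54 mm above the underside.
- flap2 (a joint): Angle (rad) of the lid corner on the tub's -x, +y side above flat: 0 is fully shut, 0.26 fully up (outer edge 8 mm high). It starts at 0.15 to 0.25; stiff (about 4 to 7 N pressed near its outer edge), it stays where it is left and has a firm stop at 0.
- press2 (a point): Where to press that corner (-x, +y): on its top face, 13 mm in from its outer long edge; when shut it lies 28.5 mm from the tub's centre in x, 30.5 mm in y and 54 mm above the underside.
- flap3 (a joint): Angle (rad) of the lid corner on the tub's -x, -y side above flat: 0 is fully shut, 0.26 fully up (outer edge 8 mm high). It starts at 0.15 to 0.25; stiff (about 4 to 7 N pressed near its outer edge), it stays where it is left and has a firm stop at 0.
- press3 (a point): Where to press that corner (-x, -y): on its top face, 13 mm in from its outer long edge; when shut it lies 28.5 mm from the tub's centre in x, 30.5 mm in y and 54 mm above the underside.
- flask: Bystander: amber bottle, 52 mm across, 120 mm tall; origin at its underside.
- jar: Bystander: glass jar with steel cap, 56 mm across, 80 mm tall; origin at its underside.
- dish: Bystander: steel bowl, 100 mm across, 35 mm tall; origin at its underside.
Mind the look-alikes: they are no part of the job. What is shaped like the tub but orange or pink is not meant.

How it is judged:
By the outcome, as a careful person would: the job done as asked, in the order asked, and still so for the second after the job is handed in, with the robot touching nothing.
It also fails if it takes over 67 s, if anything falls off the work surface, if the arm or the gripper's body presses on something with over 40 N, if the wrist force passes 120 N, or if a joint passes its speed limit or range.

## Working session

There is one attempt and no reset: what is moved stays moved. The work goes in short steps, Python scripts to look and compute and a shell command to move; the robot and the scene stay as the last step left them, time stands still between calls to the robot, and variables do not carry over. Pictures are saved under pics/ and viewed, about 8 in all and at most 12, crops included, and the job is handed in when it is done.

```bash
mkdir -p pics
cat > h.py <<'E'
import numpy as np, cv2
from station import state, capture, cut_out, place_of
from scipy.spatial.transform import Rotation as Ro
def save(p,n): cv2.imwrite('pics/'+n, cv2.cvtColor(p['image'],cv2.COLOR_RGB2BGR))
def plane(p,px,z):
    "world point on height z seen at pixel"
    d=p['R'].T@np.linalg.solve(p['K'],[px[0],px[1],1.]); c=-p['R'].T@p['t']
    return c+d*(z-c[2])/d[2]
def proj(p,X):
    x=(p['R']@np.atleast_2d(X).T).T+p['t']; u=(p['K']@x.T).T; return u[:,:2]/u[:,2:]
E
python3 - <<'E'
from h import *
s=state(); print({k:np.round(v,3) for k,v in s.items()})
ps=[capture(n) for n in ('scene','side','wrist')]
cv2.imwrite('pics/a.png',cv2.cvtColor(np.vstack([np.hstack([ps[0]['image'],ps[1]['image']]),np.hstack([ps[2]['image'],0*ps[2]['image']])]),cv2.COLOR_RGB2BGR)[:, :])
im=cv2.imread('pics/a.png'); cv2.imwrite('pics/a.png',cv2.resize(im,(800,600)))
for p,n in zip(ps,('scene','side','wrist')):
    print(n,np.round(-p['R'].T@p['t']),np.round(p['R'][2],2),p['K'][0,0])
    for q in ('tub','grip','press0','press1','press2','press3','stand','rest','flask','jar','dish'):
        print(q,[(np.round(d['pixel'],1).tolist(),round(float(d['conf']),2)) for d in place_of(p,q)][:4])
E
```

```text
{'time': np.float64(0.0), 'qpos': array([-1.136,  0.261, -0.139,  1.173, -0.   ,  1.571]), 'qd': array([ 0.001, -0.001,  0.   , -0.001, -0.002,  0.002]), 'tau': array([-0.0000e+00, -4.0568e+01,  2.5392e+01,  1.9000e-02, -0.0000e+00,
       -0.0000e+00]), 'eef_pos': array([ 220.847, -475.535,  230.44 ]), 'tool_rot': array([ 1.981,  0.44 , -1.982]), 'ft_force': array([ 0.194, -0.28 ,  0.828]), 'torque': array([ 0.026, -0.019, -0.003]), 'width': np.float64(85.114)}
scene [958. 418. 721.] [-0.42 -0.51 -0.75] 371.4282577788199
tub [([411.4, 241.1], 0.92), ([279.5, 290.2], 0.82), ([291.6, 176.2], 0.61)]
grip [([361.0, 249.3], 0.97), ([419.4, 222.9], 0.81)]
press0 [([362.7, 276.0], 0.94), ([302.1, 283.6], 0.88), ([420.0, 243.7], 0.88), ([272.0, 297.0], 0.76)]
press1 [([362.7, 276.0], 0.94), ([302.1, 283.6], 0.88), ([420.0, 243.7], 0.88), ([272.0, 297.0], 0.76)]
press2 [([362.7, 276.0], 0.94), ([302.1, 283.6], 0.88), ([420.0, 243.7], 0.88), ([272.0, 297.0], 0.76)]
press3 [([362.7, 276.0], 0.94), ([302.1, 283.6], 0.88), ([420.0, 243.7], 0.88), ([272.0, 297.0], 0.76)]
stand [([224.2, 161.6], 0
[... 417 characters left out ...]
0.69), ([191.5, 129.9], 0.62)]
press1 [([137.5, 144.9], 0.73), ([275.6, 148.9], 0.69), ([157.2, 144.3], 0.69), ([191.5, 129.9], 0.62)]
press2 [([137.5, 144.9], 0.73), ([275.6, 148.9], 0.69), ([157.2, 144.3], 0.69), ([191.5, 129.9], 0.62)]
press3 [([137.5, 144.9], 0.73), ([275.6, 148.9], 0.69), ([157.2, 144.3], 0.69), ([191.5, 129.9], 0.62)]
stand [([246.0, 275.9], 0.83)]
rest [([245.0, 245.8], 0.73), ([338.5, 215.1], 0.6)]
flask [([266.7, 206.6], 0.57)]
jar [([192.8, 226.5], 0.65), ([215.8, 140.0], 0.5)]
dish [([338.3, 215.7], 0.67)]
wrist [ 285. -446.  374.] [-0.26 -0.12 -0.96] 336.81021907456085
tub []
grip []
press0 []
press1 []
press2 []
press3 []
stand []
rest []
flask []
jar []
dish []
```

View pics/a.png

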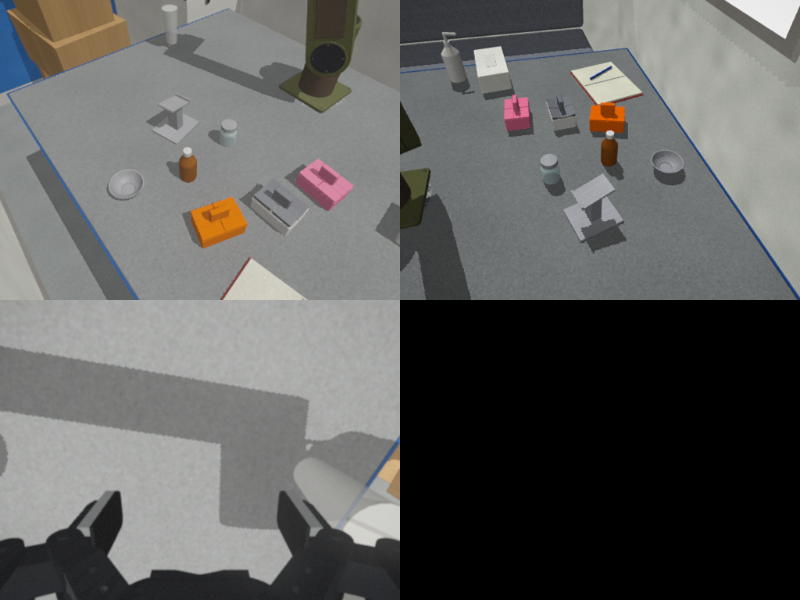

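```bash
cat >> h.py <<'E'
def tri(ps,pxs):
    A=[];b=[]
    for p,px in zip(ps,pxs):
        P=p['K']@np.c_[p['R'],p['t']]
        for i in (0,1):
            r=P[i]-px[i]*P[2]; A.append(r[:3]/np.linalg.norm(r[:3])); b.append(-r[3]/np.linalg.norm(r[:3]))
    x=np.linalg.lstsq(np.array(A),np.array(b),rcond=None); return x[0]
E
python3 - <<'E'
from h import *
a,b=capture('scene'),capture('side')
save(a,'s0.png');save(b,'d0.png')
np.set_printoptions(precision=1,suppress=True)
print('grip',tri([a,b],[(361,249.3),(203.2,134.7)]))
print('rest',tri([a,b],[(223.4,129.5),(245,245.8)]),'stand',tri([a,b],[(224.2,161.6),(246,275.9)]))
print('stand z0',plane(a,(224.2,161.6),0),plane(b,(246,275.9),0))
print('pink grip', plane(b,(149.6,128.6),79),'orange',plane(b,(266,138.4),79), 'tub',plane(b,(207.6,151.8),0))
print('flask',plane(a,(239.9,224.4),0),plane(b,(266.7,206.6),0)); print('jar',plane(a,(291.4,179.6),0),plane(b,(192.8,226.5),0));print('dish',plane(b,(338.3,215.7),0))
r=lambda im,x,y,w,h:cv2.resize(im[y:y+h,x:x+w],(400,300),interpolation=cv2.INTER_CUBIC)
A,B=a['image'],b['image']
im=np.vstack([np.hstack([r(A,300,210,120,90),r(B,160,105,100,75)]),np.hstack([r(A,180,110,88,66),r(B,190,210,120,90)])])
cv2.imwrite('pics/b.png',im[:,:,::-1])
E
```

```text
grip [530.7 250.5  69.1]
rest [ 548.1 -186.8  111. ] stand [ 552.6 -183.8    2.9]
stand z0 [ 552.2 -186.6    0. ] [ 551.9 -181.2    0. ]
pink grip [391.4 297.   79. ] orange [692.6 179.1  79. ] tub [541.5 258.1   0. ]
flask [650.1   5.9   0. ] [649.5   6.1   0. ]
jar [456.2 -20.6   0. ] [460.7 -16.2   0. ]
dish [812.1 -64.6   0. ]
```

View pics/b.png

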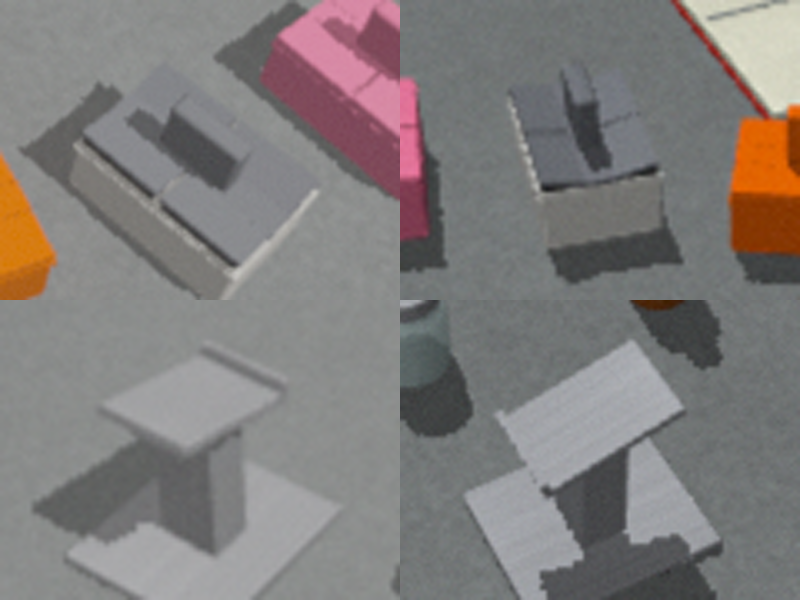

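```bash
cat > st.py <<'E'
from h import *
from scipy.optimize import least_squares
np.set_printoptions(precision=3,suppress=True)
def fit(obs,x0):
    def T(v,X):
        c,s=np.cos(v[2]),np.sin(v[2]); X=np.array(X,float)
        return np.c_[v[0]+c*X[:,0]-s*X[:,1],v[1]+s*X[:,0]+c*X[:,1],X[:,2]]
    f=lambda v:np.concatenate([(proj(p,T(v,X))-px).ravel() for p,X,px in obs])
    r=least_squares(f,x0,loss='soft_l1'); return r.x,r.fun.reshape(-1,2)
t=.26;c,s=np.cos(t),np.sin(t)
rest=lambda x,y,z:[c*x-s*z,y,110+s*x+c*z]
E
python3 - <<'E'
from st import *
a,b=capture('scene'),capture('side')
sa=lambda u,v:(u/4.545+180,v/4.545+110)
sb=lambda u,v:((u)/3.333+190,v/3.333+210)
R=[rest(47,30,0),rest(47,-30,0),rest(-47,30,8),rest(-47,-30,8)]
A=[sa(185,452-300),sa(100,405-300),sa(285,380-300),sa(207,345-300)]
B=[sb(230,40),sb(285,108),sb(102,112),sb(148,190)]
for w in ([(a,R,A),(b,R,B)],[(a,R,A)],[(b,R,B)]):
    v,r=fit(w,[552,-184,.5]); print('stand',v,'\n',r.tolist() and np.round(r,1).tolist())
g=lambda u,v:(u/3.333+300,v/3.333+210); k=lambda u,v:(u/4+160,v/4+105)
for px in (k(152,248),k(265,232)): print('bot side',plane(b,px,0))
print('bot scene',plane(a,g(225,297),0), 'fin top',plane(a,g(185,95),94),plane(a,g(250,157),94))
print('fin side',plane(b,k(175,65),94),plane(b,k(185,100),94))
E
```

```text
stand [ 554.301 -182.815    0.277] 
 [[-0.5, -0.8], [-1.2, 0.2], [0.1, -0.2], [-1.4, -0.9], [0.7, -1.0], [0.1, -1.0], [-2.0, 0.5], [-1.5, -0.7]]
stand [ 553.632 -180.334    0.263] 
 [[0.0, -0.4], [-0.5, 0.4], [1.0, 0.4], [-0.3, -0.5]]
stand [ 555.223 -184.492    0.282] 
 [[1.2, -0.5], [0.8, -0.5], [-1.4, 1.2], [-0.7, -0.0]]
bot side [504.575 197.324   0.   ]
bot side [584.202 196.107   0.   ]
bot scene [565.163 318.244   0.   ] fin top [533.156 234.297  94.   ] [537.337 286.059  94.   ]
fin side [540.121 275.82   94.   ] [540.184 233.185  94.   ]
```

```bash
cat > g.py <<'E'
# go.py: x y z yaw [tilt]: shift/turn needed in tool axes; target tool y along world yaw dir, x down (tilted)
import sys
from h import *
np.set_printoptions(precision=3,suppress=True)
def tgt(yaw,tilt=0):
    y=np.array([np.cos(yaw)*np.cos(tilt),np.sin(yaw)*np.cos(tilt),np.sin(tilt)])
    n=np.array([-np.cos(yaw)*np.sin(tilt),-np.sin(yaw)*np.sin(tilt),np.cos(tilt)])
    return np.c_[-n,y,np.cross(-n,y)]
if __name__=='__main__':
    s=state();T=Ro.from_rotvec(s['tool_rot']).as_matrix()
    print('t',s['time'],'pos',s['eef_pos'],'q',s['qpos'],'F',s['ft_force'],'w',s['width']); print(T)
    if len(sys.argv)>3:
        a=[float(x) for x in sys.argv[1:]]
        d=np.array(a[:3])-s['eef_pos']; print('world d',d,'tool rows',T.T@d/50)
        if len(a)>3: print('turn rows',Ro.from_matrix(T.T@tgt(*a[3:])).as_rotvec()/.12)
E
python3 g.py 540 258 260 0; python3 g.py 540 258 260 3.14159|tail -1;  python3 g.py 540 258 260 1.5708|tail -1; python3 g.py 540 258 260 -1.5708|tail -1
```

```text
t 2.0 pos [ 221.129 -476.147  231.3  ] q [-1.136  0.26  -0.138  1.173 -0.     1.571] F [0.622 0.264 0.69 ] w 85.10794744037076
[[-0.     0.421 -0.907]
 [ 0.    -0.907 -0.421]
 [-1.    -0.     0.   ]]
world d [318.871 734.147  28.7  ] tool rows [ -0.574 -10.631 -11.969]
turn rows [-9.467  0.     0.   ]
turn rows [16.713  0.    -0.   ]
turn rows [-22.557  -0.      0.   ]
turn rows [3.623 0.    0.   ]
```

```bash
python3 -m jog '[[0,-0.5,0,0,-1,0,0],[0,-0.5,0,0,-1,0,0],[0,0,0,0,-1,0,0],[0,0,0,0,-1,0,0],[0,0,0,0,-1,0,0],[0,0,0,0,-1,0,0],[0,0,0,0,-1,0,0],[0,0,0,0,-1,0,0],[0,0,0,0,-1,0,0],[0,0,0,0,-0.467,0,0]]' && python3 -m jog '[[0,0,0.375,-0.85,0,0,0],[0,0,0.375,-0.85,0,0,0],[0,0,0.375,-0.85,0,0,0],[0,0,0.375,-0.85,0,0,0],[0,0,0.375,-0.85,0,0,0],[0,0,0.375,-0.85,0,0,0],[0,0,0.375,-0.85,0,0,0],[0,0,0.375,-0.85,0,0,0],[0,0,0.375,-0.85,0,0,0],[0,0,0.375,-0.85,0,0,0]]'; python3 g.py 540 248 280 0
```

```text
time: 3.0
eef_pos: [221.1, -476.1, 281.3]
tool_rot: [1.207, 1.211, -1.207]
ft_force: [-0.2, -0.6, -0.2]
width: 0.2
time: 4.0
eef_pos: [409.1, -49.3, 281.6]
tool_rot: [1.209, 1.208, -1.208]
ft_force: [0.9, -1.2, -2.0]
width: -0.2
t 4.0 pos [409.122 -49.286 281.64 ] q [-0.12   0.046 -0.269  1.255 -0.     1.451] F [ 0.94  -1.212 -2.047] w -0.24427551232751063
[[ 0.001  1.     0.   ]
 [-0.     0.    -1.   ]
 [-1.     0.001  0.   ]]
world d [130.878 297.286  -1.64 ] tool rows [ 0.034  2.618 -5.945]
turn rows [ 0.001  0.002 -0.009]
```

```bash
python3 -m jog '[[0,0,0.374,-0.85,0,0,0],[0,0,0.374,-0.85,0,0,0],[0,0,0.374,-0.85,0,0,0],[0,0,0.374,-0.85,0,0,0],[0,0,0.374,-0.85,0,0,0],[0,0,0.374,-0.85,0,0,0],[0,0,0.374,-0.85,0,0,0],[0,0,0,0,0,0,0],[0,0,0,0,0,0,0]]'
python3 - <<'E'
from h import *
p=capture('wrist'); np.save('w.npy',p,allow_pickle=True)
save(p,'w1.png')
for q in ('tub','grip','press0'): print(q,[(np.round(d['pixel'],1).tolist(),round(float(d['conf']),2)) for d in place_of(p,q)][:6])
cv2.imwrite('pics/w1v.png',cv2.resize(cv2.imread('pics/w1.png'),(800,600),interpolation=cv2.INTER_CUBIC))
E
```

```text
time: 4.9
eef_pos: [539.4, 247.1, 280.5]
tool_rot: [1.206, 1.21, -1.209]
ft_force: [-0.6, -1.1, -0.4]
width: 0.0
tub [([260.7, 137.7], 0.97), ([128.4, 109.5], 0.78), ([373.0, 192.8], 0.57)]
grip [([104.4, 118.0], 0.94), ([399.4, 213.4], 0.93), ([255.6, 148.5], 0.68)]
press0 [([377.1, 176.0], 0.97), ([357.9, 220.1], 0.96), ([85.7, 141.6], 0.93), ([134.8, 84.4], 0.92), ([279.4, 166.9], 0.91), ([423.4, 193.9], 0.89)]
```

View pics/w1v.png

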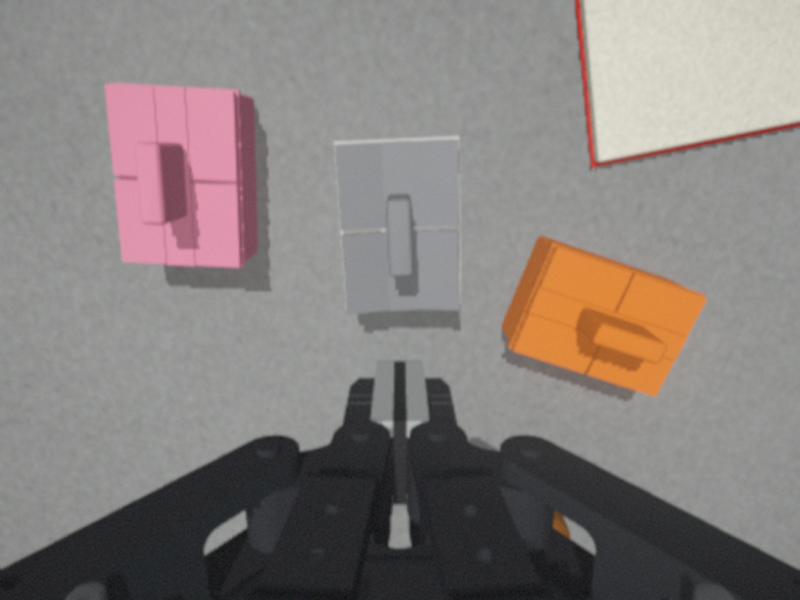

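Run:
```python
from st import *
p=np.load('w.npy',allow_pickle=True).item()
h=lambda L:[(u*.64,v*.64) for u,v in L]
F=[(-8,25,94),(8,25,94),(8,-25,94),(-8,-25,94)];f=h([(388,196.5),(411,196.5),(411.5,275),(391,276.5)])
Rm=[(-42,60,50),(42,60,50)];r=h([(334.5,143),(459.5,137)])
for o in ([(p,F,f)],[(p,Rm,r)],[(p,F+Rm,f+r)]):
    v,e=fit(o,[540,258,0]); print(v,np.round(e,1).tolist())
```

```text
[539.178 259.328   0.027] [[-0.9, 0.5], [0.9, 0.1], [1.4, -0.1], [-1.3, -0.7]]
[539.517 258.256   0.049] [[0.6, -0.0], [-0.6, 0.0]]
[539.27  258.959   0.044] [[-1.3, 1.1], [0.5, 0.4], [1.9, 0.1], [-0.8, -0.2], [0.7, -1.0], [-0.5, -0.5]]
```

```bash
python3 -m jog '[[0,0,0,0,-1,0,0],[0,0,0,0,-1,0,0],[0,0.5,0,0,-1,0,0],[0,0.5,0,0,-1,0,0],[0,0.5,0,0,-1,0,0],[0,0.5,0,0,-1,0,0],[0,0.5,0,0,-1,0,0],[0,0,0,0,-1,0,0],[0,0,0,0,-1,0,0],[0,0,0,0,-1,0,0]]' && python3 -m jog '[[0,0,0,0,-1,0,0],[0,0,0,0,-1,0,0],[0,0,0,0,-1,0,0],[0,0,0,0,-0.4,0,0],[0,0,0,0,0,0,0]]'; python3 g.py 568.2 290.5 110 1.611
```

```text
time: 6.1
eef_pos: [539.2, 244.9, 156.7]
tool_rot: [0.288, 1.551, -0.289]
ft_force: [-0.3, 0.1, -0.6]
width: 0.1
time: 6.6
eef_pos: [539.4, 245.1, 157.0]
tool_rot: [-0.028, 1.57, 0.028]
ft_force: [-0.7, -0.2, -0.7]
width: 0.1
t 6.6 pos [539.393 245.127 157.022] q [ 0.427  0.412 -0.108  1.049 -0.     0.391] F [-0.681 -0.228 -0.723] w 0.061302635296740106
[[ 0.001 -0.035  0.999]
 [ 0.     0.999  0.035]
 [-1.     0.     0.001]]
world d [ 28.807  45.373 -47.022] tool rows [0.941 0.886 0.607]
turn rows [-0.04   0.005 -0.001]
```

```bash
python3 -m jog '[[0,0,0.443,0.304,0,0,0],[0,0,0.443,0.304,0,0,0],[0,0.6,0,0,0,0,0],[0,0.6,0,0,0,0,0],[0,0.6,0,0,0,0,0],[0,0,0,0,0,0,0],[0,0,0,0,0,0,0]]'; python3 -m jog '[[0,0.1,0,0,0,0,0],[0,0.04,0,0,0,0,0],[0,0.04,0,0,0,0,0],[0,0.04,0,0,0,0,0],[0,0,0,0,0,0,0]]'
```

```text
time: 7.3
eef_pos: [568.0, 291.0, 66.6]
tool_rot: [-0.029, 1.572, 0.028]
ft_force: [-0.7, -0.1, -0.9]
width: 0.3
time: 7.8
eef_pos: [570.1, 292.2, 56.6]
tool_rot: [-0.028, 1.567, 0.03]
ft_force: [3.7, -0.9, 5.0]
width: -0.1
```

```bash
python3 -m jog '[[0,0.03,0,0,0,0,0],[0,0.03,0,0,0,0,0],[0,0,0,0,0,0,0]]';python3 -m jog '[[0,0.02,0,0,0,0,0],[0,0,0,0,0,0,0]]';python3 -m jog '[[0,0.02,0,0,0,0,0],[0,0,0,0,0,0,0]]'
```

```text
time: 8.1
eef_pos: [570.5, 292.3, 54.0]
tool_rot: [-0.028, 1.566, 0.03]
ft_force: [3.5, -0.6, 6.4]
width: 0.3
time: 8.3
eef_pos: [570.6, 292.3, 53.9]
tool_rot: [-0.028, 1.565, 0.03]
ft_force: [1.5, -2.0, 12.0]
width: -0.2
time: 8.5
eef_pos: [570.5, 292.3, 53.8]
tool_rot: [-0.028, 1.565, 0.03]
ft_force: [-0.6, -1.7, 16.8]
width: 0.1
```

```bash
python3 -m jog '[[0,0.03,0,0,0,0,0],[0,0.03,0,0,0,0,0],[0,0,0,0,0,0,0]]';python3 -m jog '[[0,-0.4,0,0,0,0,0],[0,0,-0.6,0,0,0,0],[0,0,-0.62,0,0,0,0],[0,0,0,0,0,0,0],[0,0,0,0,0,0,0]]'; python3 g.py 570.6 229.5 66 1.611
```

```text
time: 8.8
eef_pos: [570.7, 292.4, 53.5]
tool_rot: [-0.027, 1.564, 0.031]
ft_force: [-4.9, -4.9, 31.7]
width: -0.3
time: 9.3
eef_pos: [569.7, 230.3, 66.8]
tool_rot: [-0.028, 1.573, 0.029]
ft_force: [0.3, 0.2, 0.3]
width: 0.4
t 9.3 pos [569.691 230.281  66.812] q [ 0.384  0.519 -0.182  0.871  0.001  0.348] F [0.313 0.207 0.273] w 0.38853996742986807
[[-0.002 -0.036  0.999]
 [ 0.     0.999  0.036]
 [-1.     0.    -0.002]]
world d [ 0.909 -0.781 -0.812] tool rows [ 0.016 -0.016  0.018]
turn rows [-0.034 -0.016 -0.003]
```

```bash
python3 -m jog '[[0,0.1,0,0,0,0,0],[0,0.05,0,0,0,0,0],[0,0.05,0,0,0,0,0],[0,0.05,0,0,0,0,0],[0,0.03,0,0,0,0,0],[0,0,0,0,0,0,0]]';python3 -m jog '[[0,0.03,0,0,0,0,0],[0,0,0,0,0,0,0]]';python3 -m jog '[[0,0.03,0,0,0,0,0],[0,0,0,0,0,0,0]]'
```

```text
time: 9.9
eef_pos: [572.0, 231.7, 54.0]
tool_rot: [-0.029, 1.568, 0.03]
ft_force: [3.1, 0.6, 5.3]
width: -0.0
time: 10.1
eef_pos: [572.1, 231.7, 53.9]
tool_rot: [-0.028, 1.567, 0.031]
ft_force: [0.2, -0.5, 12.3]
width: 0.0
time: 10.3
eef_pos: [572.1, 231.8, 53.7]
tool_rot: [-0.028, 1.566, 0.031]
ft_force: [-2.0, -1.6, 20.5]
width: 0.3
```

```bash
python3 -m jog '[[0,0.04,0,0,0,0,0],[0,0,0,0,0,0,0]]';python3 -m jog '[[0,-0.6,0,0,0,0,0],[0,-0.6,0,0,0,0,0],[0,0,0,-0.6,0,0,0],[0,0,0,-0.6,0,0,0],[0,0,0,0,0,0,0],[0,0,0,0,0,0,0]]'; python3 g.py 510.6 227.1 66 1.611
```

```text
time: 10.5
eef_pos: [572.2, 231.8, 53.5]
tool_rot: [-0.028, 1.565, 0.031]
ft_force: [-4.8, -2.5, 30.1]
width: 0.4
time: 11.1
eef_pos: [509.4, 228.5, 107.7]
tool_rot: [-0.03, 1.572, 0.03]
ft_force: [0.7, 0.1, 0.1]
width: 0.2
t 11.1 pos [509.35  228.538 107.749] q [ 0.422  0.397 -0.274  0.902  0.     0.384] F [0.691 0.059 0.068] w 0.2380687555646222
[[-0.002 -0.038  0.999]
 [-0.001  0.999  0.038]
 [-1.    -0.    -0.002]]
world d [  1.25   -1.438 -41.749] tool rows [ 0.835 -0.029  0.025]
turn rows [-0.018 -0.013  0.004]
```

```bash
python3 -m jog '[[0,0.42,0,0,0,0,0],[0,0.42,0,0,0,0,0],[0,0.1,0,0,0,0,0],[0,0.05,0,0,0,0,0],[0,0.05,0,0,0,0,0],[0,0.05,0,0,0,0,0],[0,0.03,0,0,0,0,0],[0,0,0,0,0,0,0]]';python3 -m jog '[[0,0.03,0,0,0,0,0],[0,0,0,0,0,0,0]]';python3 -m jog '[[0,0.03,0,0,0,0,0],[0,0,0,0,0,0,0]]'
```

```text
time: 11.9
eef_pos: [510.5, 228.7, 53.9]
tool_rot: [-0.029, 1.571, 0.03]
ft_force: [-4.7, -1.3, 8.9]
width: -0.3
time: 12.1
eef_pos: [510.6, 228.7, 53.8]
tool_rot: [-0.029, 1.57, 0.03]
ft_force: [-7.3, -2.8, 17.7]
width: 0.1
time: 12.3
eef_pos: [510.6, 228.7, 53.6]
tool_rot: [-0.028, 1.569, 0.03]
ft_force: [-9.1, -4.2, 26.3]
width: -0.3
```

```bash
python3 -m jog '[[0,0.02,0,0,0,0,0],[0,0,0,0,0,0,0]]';python3 -m jog '[[0,-0.4,0,0,0,0,0],[0,0,0.6,0,0,0,0],[0,0,0.6,0,0,0,0],[0,0,0,0,0,0,0],[0,0,0,0,0,0,0]]'; python3 g.py 508.2 288.1 66 1.611 | tail -2; python3 -m jog '[[0,0.14,0,0,0,0,0],[0,0.05,0,0,0,0,0],[0,0.05,0,0,0,0,0],[0,0.04,0,0,0,0,0],[0,0,0,0,0,0,0]]'
```

```text
time: 12.5
eef_pos: [510.6, 228.8, 53.6]
tool_rot: [-0.028, 1.569, 0.03]
ft_force: [-11.1, -4.8, 33.5]
width: -0.3
time: 13.0
eef_pos: [509.1, 289.4, 68.9]
tool_rot: [-0.03, 1.569, 0.03]
ft_force: [-0.3, -0.7, 0.4]
width: 0.2
world d [-0.918 -1.254 -2.89 ] tool rows [ 0.058 -0.024 -0.019]
turn rows [-0.015  0.013 -0.002]
time: 13.5
eef_pos: [507.4, 287.6, 54.0]
tool_rot: [-0.029, 1.573, 0.028]
ft_force: [-1.1, -0.3, 2.0]
width: -0.1
```

```bash
python3 -m jog '[[0,0.02,0,0,0,0,0],[0,0,0,0,0,0,0]]';python3 -m jog '[[0,0.03,0,0,0,0,0],[0,0.02,0,0,0,0,0],[0,0,0,0,0,0,0]]'; python3 -m jog '[[0,0.03,0,0,0,0,0],[0,0.02,0,0,0,0,0],[0,0,0,0,0,0,0]]'
```

```text
time: 13.7
eef_pos: [507.6, 287.7, 54.0]
tool_rot: [-0.029, 1.572, 0.028]
ft_force: [-3.6, -2.0, 9.0]
width: 0.1
time: 14.0
eef_pos: [507.6, 287.7, 53.7]
tool_rot: [-0.029, 1.571, 0.029]
ft_force: [-8.7, -3.4, 22.9]
width: 0.1
time: 14.3
eef_pos: [507.6, 287.8, 53.5]
tool_rot: [-0.028, 1.57, 0.029]
ft_force: [-11.4, -6.1, 36.8]
width: 0.2
```

```bash
python3 -m jog '[[0,-0.9,0,0,0,0,0],[0,-0.9,0,0,0,0,0],[0,-0.9,-0.35,0.3,0,0,0],[1,-0.3,-0.35,0.3,1,0,0],[1,0,0,0,1,0,0],[1,0,0,0,1,0,0],[1,0,0,0,1,0,0],[1,0,0,0,1,0,0],[1,0,0,0,1,0,0],[1,0,0,0,1,0,0]]' && python3 -m jog '[[1,0,0,0,1,0,0],[1,0,0,0,1,0,0],[1,0,0,0,1,0,0],[1,0,0,0,1,0,0],[1,0,0,0,1,0,0],[1,0,0,0,1,0,0],[1,0,0,0,0.1,0,0],[1,0,0,0,0,0,0],[1,0,0,0,0,0,0]]'; python3 g.py 539.4 258.8 120 .04
python3 - <<'E'
from h import *
p=capture('wrist'); np.save('w.npy',p,allow_pickle=True)
save(p,'w2.png')
for q in ('tub','grip','press0'): print(q,[(np.round(d['pixel'],1).tolist(),round(float(d['conf']),2)) for d in place_of(p,q)][:6])
cv2.imwrite('pics/w2v.png',cv2.resize(cv2.imread('pics/w2.png'),(800,600),interpolation=cv2.INTER_CUBIC))
E
```

```text
time: 15.3
eef_pos: [539.6, 254.3, 197.3]
tool_rot: [0.631, 1.477, -0.632]
ft_force: [-0.8, -0.2, 0.1]
width: 85.4
time: 16.2
eef_pos: [539.5, 254.7, 197.6]
tool_rot: [1.181, 1.227, -1.182]
ft_force: [0.1, -0.4, 0.7]
width: 85.6
t 16.2 pos [539.486 254.671 197.624] q [ 0.441  0.398 -0.023  1.15  -0.     1.975] F [ 0.085 -0.411  0.723] w 85.561163800308
[[-0.     0.999  0.037]
 [-0.     0.037 -0.999]
 [-1.    -0.     0.   ]]
world d [ -0.086   4.129 -77.624] tool rows [ 1.552  0.002 -0.083]
turn rows [-0.022  0.001  0.001]
tub [([395.6, 226.2], 0.89), ([258.1, 157.4], 0.8), ([100.5, 117.5], 0.63)]
grip [([432.0, 265.1], 0.96), ([251.3, 176.6], 0.92), ([57.7, 129.1], 0.67)]
press0 [([377.3, 264.8], 0.95), ([44.7, 156.7], 0.93), ([219.2, 133.8], 0.92), ([430.9, 285.9], 0.91), ([35.1, 82.5], 0.9), ([460.8, 239.4], 0.86)]
```

View pics/w2v.png

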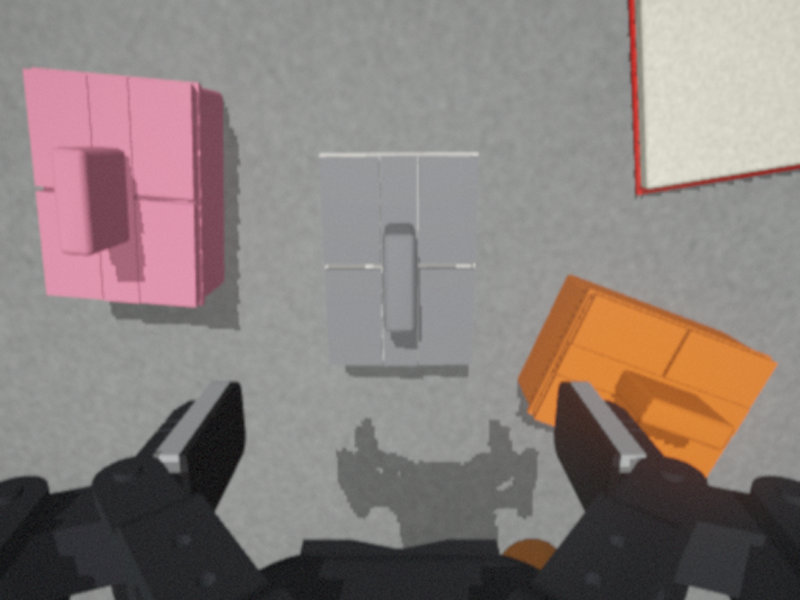

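Run:
```python
from st import *
p=np.load('w.npy',allow_pickle=True).item()
h=lambda L:[(u*.64,v*.64) for u,v in L]
F=[(-8,25,94),(8,25,94),(8,-25,94),(-8,-25,94)];f=h([(386,234),(414,234),(413.5,331),(387.5,331)])
Rm=[(-42,60,52),(42,60,52)];r=h([(319,154),(479,154)])
for o in ([(p,F,f)],[(p,Rm,r)],[(p,F+Rm,f+r)]):
    v,e=fit(o,[540,258,0]); print(v,np.round(e,1).tolist())
a,b=capture('scene'),capture('side')
rz=lambda im,x,y,w,h:cv2.resize(im[y:y+h,x:x+w],(400,400),interpolation=cv2.INTER_CUBIC)
cv2.imwrite('pics/c.png',np.hstack([rz(a['image'],315,215,90,90),rz(b['image'],170,105,70,70)])[:,:,::-1])
```

```text
[539.211 258.802   0.043] [[-1.8, -0.6], [1.9, -0.7], [1.9, 0.7], [-2.0, 0.8]]
[538.543 258.899   0.038] [[0.6, -0.0], [-0.6, -0.0]]
[538.861 258.844   0.041] [[-2.2, -0.7], [1.5, -0.7], [1.4, 0.7], [-2.4, 0.7], [0.8, 0.2], [-0.4, -0.1]]
```

View pics/c.png

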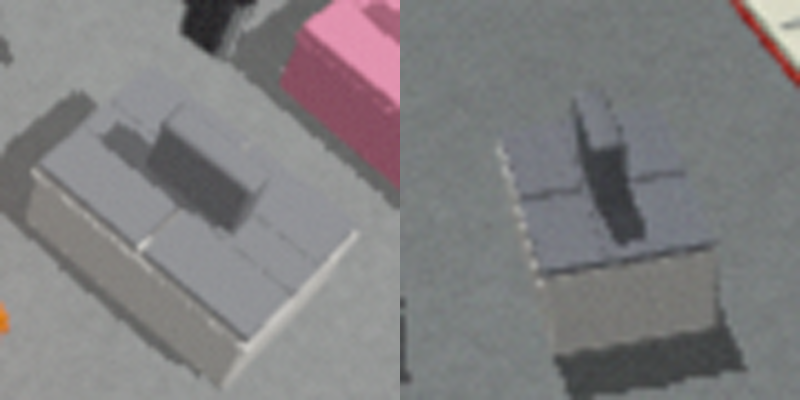

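```bash
python3 -m jog '[[0.5,0,0,-0.08,0,0,0],[0.5,0,0,0,0,0,0],[0.5,0.7,0,0,0,0,0],[0.5,0.7,0,0,0,0,0],[0.5,0.6,0,0,0,0,0],[0.5,0.4,0,0,0,0,0],[0.5,0.33,0,0,0,0,0],[0.5,0,0,0,0,0,0],[0.5,0,0,0,0,0,0]]'; python3 g.py 539.1 258.8 60.5 .04
```

```text
time: 17.4
eef_pos: [539.3, 259.0, 61.4]
tool_rot: [1.182, 1.226, -1.183]
ft_force: [0.5, 0.5, 0.4]
width: 42.4
t 17.4 pos [539.258 258.953  61.422] q [ 0.448  0.499 -0.235  0.837  0.     1.982] F [0.515 0.501 0.433] w 42.41023273914066
[[-0.     0.999  0.036]
 [-0.     0.036 -0.999]
 [-1.    -0.     0.   ]]
world d [-0.158 -0.153 -0.922] tool rows [ 0.018 -0.003  0.003]
turn rows [-0.031  0.001  0.003]
```

```bash
python3 -m jog '[[0,0,0,0,0,0,0],[0,0,0,0,0,0,0],[0,0,0,0,0,0,0],[0,0,0,0,0,0,0],[0,0,0,0,0,0,0],[0,0,0,0,0,0,0]]' 60
```

```text
time: 18.0
eef_pos: [539.9, 259.3, 62.5]
tool_rot: [1.184, 1.226, -1.181]
ft_force: [-1.7, -0.2, 5.9]
width: 14.8
```

```bash
python3 -m jog '[[0,-0.1,0,0,0,0,0],[0,-0.3,0,0,0,0,0],[0,-0.6,0,0,0,0,0],[0,-0.8,0,0,0,0,0],[0,-0.8,0,0,0,0,0],[0,-0.8,0,0,0,0,0],[0,-0.8,0,0,0,0,0],[0,-0.5,0,0,0,0,0],[0,-0.2,0,0,0,0,0],[0,0,0,0,0,0,0]]' 80; python3 g.py 554 -278 350 .277;python3 - <<'E'
from h import *
p=capture('wrist'); save(p,'w3.png')
E
```

```text
time: 19.0
eef_pos: [539.6, 258.9, 306.6]
tool_rot: [1.183, 1.226, -1.182]
ft_force: [0.6, -0.2, -5.2]
width: 14.9
t 19.0 pos [539.62  258.932 306.632] q [ 0.447  0.375  0.224  1.419 -0.     1.982] F [ 0.594 -0.222 -5.213] w 14.92827718626173
[[ 0.001  0.999  0.036]
 [ 0.     0.036 -0.999]
 [-1.     0.001 -0.   ]]
world d [  14.38  -536.932   43.368] tool rows [-0.87  -0.098 10.742]
turn rows [-2.009 -0.001 -0.008]
```

View pics/w3.png

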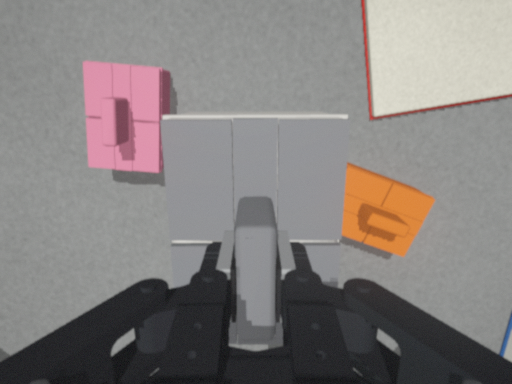

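```bash
python3 -m jog '[[0,0,0,0,-0.5,0,0],[0,-0.2,0,0,-1,0,0],[0,-0.2,0,0,-0.5,0,0],[0,-0.2,-0.1,0.4,0,0,0],[0,-0.2,-0.2,0.8,0,0,0],[0,-0.1,-0.22,0.85,0,0,0],[0,0,-0.22,0.85,0,0,0],[0,0,-0.22,0.85,0,0,0],[0,0,-0.22,0.85,0,0,0],[0,0,-0.22,0.85,0,0,0]]' && python3 -m jog '[[0,0,-0.22,0.85,0,0,0],[0,0,-0.22,0.85,0,0,0],[0,0,-0.22,0.85,0,0,0],[0,0,-0.22,0.85,0,0,0],[0,0,-0.22,0.85,0,0,0],[0,0,-0.22,0.85,0,0,0],[0,0,-0.16,0.6,0,0,0],[0,0,0,0.1,0,0,0],[0,0,0,0,0,0,0],[0,0,0,0,0,0,0]]'; python3 g.py 554 -278 350 .277 ;python3 - <<'E'
from h import *
p=capture('wrist'); save(p,'w4.png'); np.save('w.npy',p,allow_pickle=True)
cv2.imwrite('pics/w4v.png',cv2.resize(cv2.imread('pics/w4.png'),(800,600),interpolation=cv2.INTER_CUBIC))
for q in ('stand','rest'): print(q,[(np.round(d['pixel'],1).tolist(),round(float(d['conf']),2)) for d in place_of(p,q)][:6])
E
```

```text
time: 20.05
eef_pos: [544.8, -24.1, 348.4]
tool_rot: [1.002, 1.332, -1.006]
ft_force: [0.4, 0.0, -5.6]
width: 15.2
time: 21.05
eef_pos: [553.6, -320.5, 349.5]
tool_rot: [1.004, 1.332, -1.004]
ft_force: [-0.6, 0.6, -5.7]
width: 14.6
t 21.05 pos [ 553.576 -320.49   349.468] q [-0.525  0.469  0.485  1.591  0.001  0.769] F [-0.553  0.608 -5.671] w 14.63937859319231
[[-0.003  0.962  0.273]
 [ 0.003  0.273 -0.962]
 [-1.    -0.002 -0.003]]
world d [ 0.424 42.49   0.532] tool rows [-0.008  0.24  -0.815]
turn rows [-0.004 -0.028  0.019]
stand [([286.8, 45.7], 0.55)]
rest [([290.8, 29.9], 0.9)]
```

View pics/w4v.png

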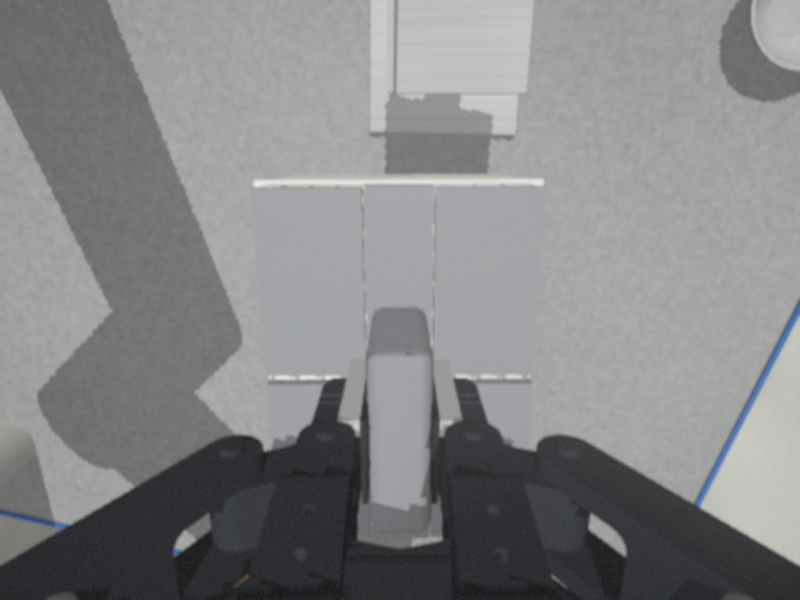

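```bash
python3 -m jog '[[0,0,0,-0.3,0,0,0],[0,0,0,-0.25,0,0,0],[0,0,0,0,0,0,0],[0,0,0,0,0,0,0]]';python3 - <<'E'
from h import *
p=capture('wrist'); save(p,'w5.png'); np.save('w.npy',p,allow_pickle=True)
cv2.imwrite('pics/w5v.png',cv2.resize(cv2.imread('pics/w5.png')[:130,150:410],(800,400),interpolation=cv2.INTER_CUBIC))
for q in ('stand','rest'): print(q,[(np.round(d['pixel'],1).tolist(),round(float(d['conf']),2)) for d in place_of(p,q)][:6])
E
```

```text
time: 21.6
eef_pos: [546.7, -294.5, 351.9]
tool_rot: [1.002, 1.326, -1.003]
ft_force: [0.5, -0.2, -5.1]
width: 14.9
stand [([285.1, 63.8], 0.95)]
rest [([290.1, 57.3], 0.91), ([315.4, 181.1], 0.58)]
```

View pics/w5v.png

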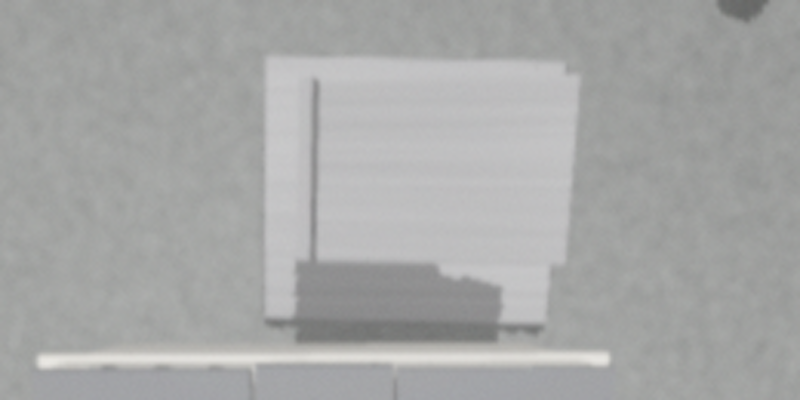

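```bash
cat > s2.py <<'E'
from st import *
from g import tgt
p=np.load('w.npy',allow_pickle=True).item(); st=state()
C=lambda L:[(u/3.077+150,v/3.077) for u,v in L]
R=[rest(47,30,0),rest(47,-30,0),rest(-42,30,0),rest(-42,-30,0)];r=C([(580,73),(566,265),(319,80),(315,262)])
B=[(-65,55,8),(65,55,8),(-65,-55,8),(65,-55,8)];b=C([(265,57),(567,63),(265,320),(546,325)])
for o in ([(p,R,r)],[(p,B,b)],[(p,R+B,r+b)]):
    v,e=fit(o,[554,-183,.28]); print('stand',v,np.round(e,1).tolist())
z=st['eef_pos'][2]-62
T=[(-42,60,z+52),(42,60,z+52)]
v,e=fit([(p,T,C([(38,355),(610,353)]))],[546,-294,.28]); print('tub',v,np.round(e,1).tolist(),'tcp',st['eef_pos'],np.arctan2(*Ro.from_rotvec(st['tool_rot']).as_matrix()[[1,0],1]))
E
python3 s2.py
```

```text
stand [ 553.57  -182.463    0.261] [[0.1, 0.2], [-0.3, -0.2], [-0.1, 0.3], [0.4, -0.4]]
stand [ 553.806 -183.221    0.26 ] [[-0.4, -0.3], [0.3, -0.3], [-0.5, 0.4], [0.5, 0.5]]
stand [ 553.657 -182.73     0.261] [[0.1, 0.5], [-0.3, 0.1], [-0.1, 0.6], [0.4, -0.2], [-0.4, -0.7], [0.3, -0.8], [-0.5, 0.0], [0.6, 0.1]]
tub [ 546.133 -293.972    0.282] [[-0.8, 0.0], [0.8, 0.0]] tcp [ 546.732 -295.389  351.378] 0.27600913969891344
```

```bash
cat > w.py <<'E'
import sys
from g import *
# clearance, upslope offset, across offset
c,u,v=map(float,sys.argv[1:4])
D=tgt(.26,.26); o=np.array([553.6,-182.6,110.])
P=o-D[:,0]*(62+c)+D[:,1]*u-D[:,2]*v   # tool z = -rest y
s=state();T=Ro.from_rotvec(s['tool_rot']).as_matrix()
print('t',s['time'],'target',P,'pos',s['eef_pos'],'err in rest n,x,y',[-(s['eef_pos']-P)@D[:,0],(s['eef_pos']-P)@D[:,1],-(s['eef_pos']-P)@D[:,2]])
print('tool rows',T.T@(P-s['eef_pos'])/50,'turn rows',Ro.from_matrix(T.T@D).as_rotvec()/.12,'F in tool',T.T@s['ft_force'],'w',s['width'])
E
python3 w.py 60 4 0
```

```text
t 21.75 target [ 527.026 -189.669  228.928] pos [ 546.732 -295.389  351.378] err in rest n,x,y [np.float64(120.42643719171527), np.float64(23.61784700670856), np.float64(-107.23243122435734)]
tool rows [ 2.448  0.197 -2.143] turn rows [ 0.133 -0.013  2.165] F in tool [5.859 1.076 0.413] w 14.699292391053733
```

```bash
python3 -m jog '[[0,0,0.05,-0.4,0,0,0],[0,0,0.05,-0.7,0,0,0],[0,0,0.05,-0.7,0,0,0],[0,0,0.04,-0.34,0,0,0],[0,0.2,0,0,0.06,0,0.5],[0,0.2,0,0,0.07,0,0.8],[0,0.2,0,0,0,0,0.6],[0,0.2,0,0,0,0,0.26],[0,0,0,0,0,0,0],[0,0,0,0,0,0,0]]'; python3 w.py 40 4 0
```

```text
time: 22.75
eef_pos: [530.4, -188.9, 311.7]
tool_rot: [1.153, 1.156, -0.82]
ft_force: [0.3, 0.1, -4.9]
width: 14.6
t 22.75 target [ 531.995 -188.347  209.6  ] pos [ 530.446 -188.92   311.749] err in rest n,x,y [np.float64(99.13815052025004), np.float64(24.671935364052135), np.float64(-0.15486246869193343)]
tool rows [ 1.984 -0.489 -0.001] turn rows [-0.004 -0.007  0.018] F in tool [ 4.777 -0.919 -0.039] w 14.629903074190736
```

```bash
python3 -m jog '[[0,0.3,-0.1,0,0,0,0],[0,0.6,-0.15,0,0,0,0],[0,0.6,-0.15,0,0,0,0],[0,0.4,-0.09,0,0,0,0],[0,0.3,0,0,0,0,0],[0,0.2,0,0,0,0,0],[0,0.1,0,0,0,0,0],[0,0,0,0,0,0,0],[0,0,0,0,0,0,0]]'; python3 w.py 5 4 0;  python3 - <<'E'
from h import *
a,b=capture('scene'),capture('side')
rz=lambda im,x,y,w,h:cv2.resize(im[y:y+h,x:x+w],(400,400),interpolation=cv2.INTER_CUBIC)
cv2.imwrite('pics/e.png',np.hstack([rz(a['image'],160,60,130,130),rz(b['image'],180,180,130,130)])[:,:,::-1])
E
```

```text
time: 23.65
eef_pos: [539.6, -186.4, 185.5]
tool_rot: [1.153, 1.154, -0.818]
ft_force: [0.2, 1.2, -4.1]
width: 14.8
t 23.65 target [ 540.69  -186.034  175.776] pos [ 539.609 -186.448  185.526] err in rest n,x,y [np.float64(9.718075706253083), np.float64(1.394520269563249), np.float64(-0.12164591522444698)]
tool rows [ 0.194 -0.028 -0.002] turn rows [ 0.005 -0.002 -0.002] F in tool [ 4.063 -0.616 -1.076] w 14.799637629634987
```

View pics/e.png

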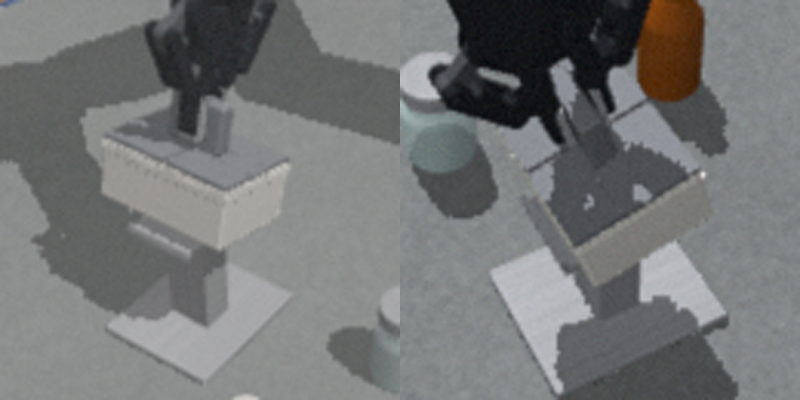

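```bash
python3 -m jog '[[0,0.1,-0.02,0,0,0,0],[0,0.1,-0.02,0,0,0,0],[0,0.04,0,0,0,0,0],[0,0,0,0,0,0,0]]'; python3 w.py 0 0 0;python3 -m jog '[[0,0.02,0,0,0,0,0],[0,0.02,0,0,0,0,0],[0,0,0,0,0,0,0]]'; python3 w.py 0 0 0
```

```text
time: 24.15
eef_pos: [539.4, -185.6, 171.7]
tool_rot: [1.154, 1.156, -0.819]
ft_force: [0.1, 0.2, -5.9]
width: 15.0
t 24.15 target [ 538.197 -186.698  169.916] pos [ 539.392 -185.611  171.747] err in rest n,x,y [np.float64(1.4003982781615076), np.float64(1.8571492713764433), np.float64(0.7424858142531597)]
tool rows [ 0.028 -0.037  0.015] turn rows [-0.001 -0.017  0.016] F in tool [ 5.735 -1.349 -0.177] w 14.967536338716592
time: 24.45
eef_pos: [540.3, -185.8, 171.2]
tool_rot: [1.154, 1.155, -0.818]
ft_force: [-3.6, -0.0, -0.2]
width: 14.5
t 24.45 target [ 538.197 -186.698  169.916] pos [ 540.338 -185.79   171.193] err in rest n,x,y [np.float64(0.6415944192788136), np.float64(2.5534104436415195), np.float64(0.32703814180270036)]
tool rows [ 0.013 -0.051  0.007] turn rows [ 0.001 -0.007  0.004] F in tool [-0.678 -3.445 -0.903] w 14.490488312071681
```

```bash
python3 -m jog '[[0,0.01,-0.02,0,0,0,0],[0,0.01,-0.02,0,0,0,0],[0,0,0,0,0,0,0]]'; python3 w.py 0 0 0;python3 -m jog '[[0,0.01,-0.02,0,0,0,0],[0,0,-0.02,0,0,0,0],[0,0,0,0,0,0,0]]'; python3 w.py 0 0 0
```

```text
time: 24.75
eef_pos: [540.1, -185.9, 171.0]
tool_rot: [1.155, 1.152, -0.815]
ft_force: [-3.6, 2.4, 6.6]
width: 14.7
t 24.75 target [ 538.197 -186.698  169.916] pos [ 540.105 -185.884  170.967] err in rest n,x,y [np.float64(0.48745502045814054), np.float64(2.254893566047477), np.float64(0.2958849890160483)]
tool rows [ 0.01  -0.045  0.006] turn rows [ 0.007 -0.007 -0.027] F in tool [-7.112 -1.087 -3.243] w 14.742660036969038
time: 25.05
eef_pos: [539.9, -186.0, 171.0]
tool_rot: [1.156, 1.15, -0.812]
ft_force: [-0.3, 3.8, 7.7]
width: 15.1
t 25.05 target [ 538.197 -186.698  169.916] pos [ 539.941 -186.05   170.963] err in rest n,x,y [np.float64(0.5353042010691059), np.float64(2.0588868780585097), np.float64(0.1779430198104857)]
tool rows [ 0.01  -0.041  0.003] turn rows [ 0.015 -0.006 -0.055] F in tool [-7.228  2.679 -3.799] w 15.093724456777737
```

```bash
python3 -m jog '[[0,-0.02,0,0,0,0,0],[0,0,-0.02,0,0,0,0],[0,0,0,0,0,0,0]]'; python3 w.py 0 0 0;python3 -m jog '[[0,0,-0.03,0,0,0,0],[0,0,-0.02,0,0,0,0],[0,0,0,0,0,0,0]]'; python3 w.py 0 0 0
```

```text
time: 25.35
eef_pos: [538.5, -187.0, 170.5]
tool_rot: [1.155, 1.151, -0.814]
ft_force: [4.7, 3.6, 4.5]
width: 14.6
t 25.35 target [ 538.197 -186.698  169.916] pos [ 538.45  -187.006  170.548] err in rest n,x,y [np.float64(0.5679172343510372), np.float64(0.3225520539558319), np.float64(-0.3634274621709496)]
tool rows [ 0.011 -0.006 -0.007] turn rows [ 0.01  -0.001 -0.04 ] F in tool [-2.918  6.474 -2.252] w 14.5729786131912
time: 25.65
eef_pos: [537.9, -187.3, 170.7]
tool_rot: [1.156, 1.149, -0.81]
ft_force: [7.3, 4.8, 4.5]
width: 14.8
t 25.65 target [ 538.197 -186.698  169.916] pos [ 537.869 -187.274  170.718] err in rest n,x,y [np.float64(0.8948969459645134), np.float64(-0.2434623170508929), np.float64(-0.4728867136014007)]
tool rows [ 0.018  0.005 -0.009] turn rows [ 0.016 -0.002 -0.072] F in tool [-2.091  9.196 -2.772] w 14.753319105657457
```

```bash
python3 -m jog '[[0,0,0.04,0,0,0,0],[0,0.01,0.03,0,0,0,0],[0,0.01,0,0,0,0,0],[0,0,0,0,0,0,0]]'; python3 w.py 0 0 0
python3 - <<'E'
from h import *
a,b=capture('scene'),capture('side')
rz=lambda im,x,y,w,h:cv2.resize(im[y:y+h,x:x+w],(400,400),interpolation=cv2.INTER_CUBIC)
cv2.imwrite('pics/f.png',np.hstack([rz(a['image'],180,80,90,90),rz(b['image'],200,210,90,90)])[:,:,::-1])
E
```

```text
time: 26.05
eef_pos: [538.6, -186.9, 170.5]
tool_rot: [1.154, 1.151, -0.816]
ft_force: [-2.0, 2.7, 11.4]
width: 14.8
t 26.05 target [ 538.197 -186.698  169.916] pos [ 538.623 -186.934  170.486] err in rest n,x,y [np.float64(0.4607714734518587), np.float64(0.485725893018629), np.float64(-0.3381572627518205)]
tool rows [ 0.009 -0.01  -0.007] turn rows [ 0.006  0.005 -0.027] F in tool [-11.282   1.767  -3.161] w 14.827427793634518
```

View pics/f.png

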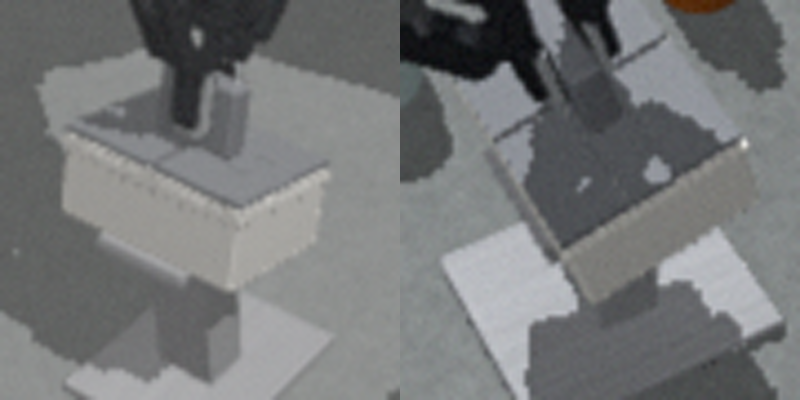

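```bash
python3 -m jog '[[0,-0.02,0,0,0,0,0],[0,0,0,0,0,0,0]]' 20; python3 w.py 0 0 0;python3 -m jog '[[0.3,0,0,0,0,0,0],[0.4,0,0,0,0,0,0],[0.4,0,0,0,0,0,0],[0.4,0,0,0,0,0,0]]'; python3 w.py 0 0 0
```

```text
time: 26.35
eef_pos: [538.6, -187.0, 170.5]
tool_rot: [1.154, 1.152, -0.816]
ft_force: [3.1, 2.8, 7.3]
width: 14.7
t 26.35 target [ 538.197 -186.698  169.916] pos [ 538.563 -186.964  170.483] err in rest n,x,y [np.float64(0.4741170022173184), np.float64(0.4217350228312659), np.float64(-0.35186054595432437)]
tool rows [ 0.009 -0.008 -0.007] turn rows [ 0.006  0.001 -0.025] F in tool [-6.087  5.466 -1.863] w 14.747109203301278
time: 26.75
eef_pos: [535.9, -186.6, 168.2]
tool_rot: [1.153, 1.157, -0.82]
ft_force: [-0.4, -0.1, 0.6]
width: 33.8
t 26.75 target [ 538.197 -186.698  169.916] pos [ 535.891 -186.644  168.154] err in rest n,x,y [np.float64(-1.1337523479245333), np.float64(-2.592557626299717), np.float64(0.6445536092915183)]
tool rows [-0.023  0.052  0.013] turn rows [-0.003 -0.015  0.024] F in tool [-0.731 -0.225 -0.015] w 33.82872446601968
```

```bash
python3 -m jog '[[0.4,-0.3,0,0,0,0,0],[0.4,-0.6,0,0,0,0,0],[0.4,-0.8,0,0,0,0,0],[0.4,-0.8,0,0,0,0,0],[0.4,-0.8,0,0,0,0,0],[0.4,0,0,0,0,0,-0.7],[0.4,0,0,0,0,0,-0.8],[0.4,0,0,0,0,0,-0.6],[0.4,0,0,0,0,0,0],[0.4,0,0,0,0,0,0]]'; python3 g.py 547 -230 320 .26
python3 - <<'E'
from h import *
a,b,p=capture('scene'),capture('side'),capture('wrist'); np.save('w.npy',p,allow_pickle=True); save(p,'w6.png')
rz=lambda im,x,y,w,h:cv2.resize(im[y:y+h,x:x+w],(400,300),interpolation=cv2.INTER_CUBIC)
cv2.imwrite('pics/f2.png',np.vstack([np.hstack([rz(a['image'],170,90,104,78),rz(b['image'],190,215,104,78)]),np.hstack([rz(p['image'],0,0,512,384),rz(p['image'],128,96,256,192)])])[:,:,::-1])
E
```

```text
time: 27.75
eef_pos: [496.1, -197.6, 327.7]
tool_rot: [1.02, 1.319, -1.009]
ft_force: [0.4, 0.2, -0.3]
width: 34.1
t 27.75 pos [ 496.09  -197.608  327.744] q [-0.383  0.252  0.1    1.414  0.006  0.927] F [ 0.411  0.231 -0.266] w 34.075150564414514
[[ 0.006  0.966  0.258]
 [ 0.004  0.258 -0.966]
 [-1.     0.007 -0.002]]
world d [ 50.91  -32.392  -7.744] tool rows [0.159 0.815 0.889]
turn rows [ 0.008 -0.016 -0.059]
```

View pics/f2.png

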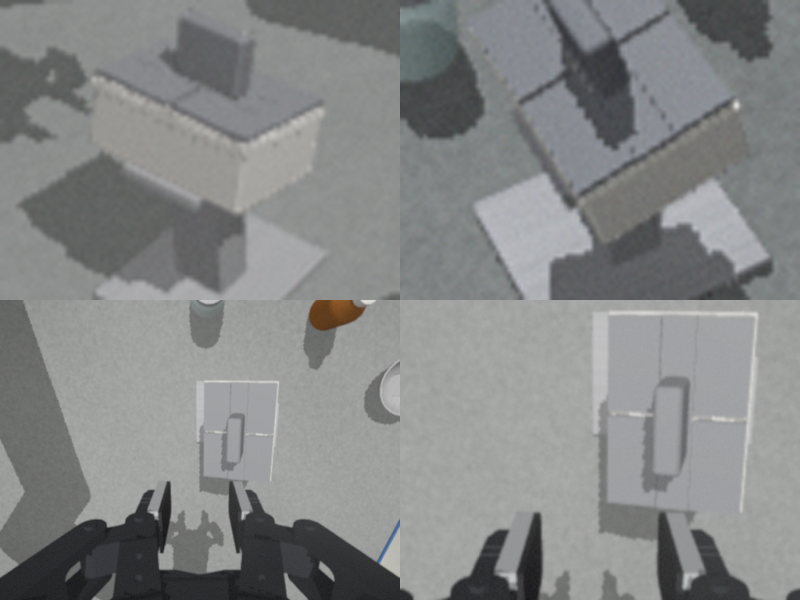

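Run:
```python
from st import *
p=np.load('w.npy',allow_pickle=True).item()
C=lambda L:np.array([(128+(u-400)/1.5625,96+(v-300)/1.5625) for u,v in L])
cw,sw=np.cos(.262),np.sin(.262)
def W(v,X):
    o=[]
    for x,y,z in X:
        a=v[0]+x*np.cos(v[2])-y*np.sin(v[2]);b=v[1]+x*np.sin(v[2])+y*np.cos(v[2])
        h=rest(a,b,z);o.append([553.6+cw*h[0]-sw*h[1],-182.6+sw*h[0]+cw*h[1],h[2]])
    return o
F=[(-8,25,94),(8,25,94),(8,-25,94),(-8,-25,94)];f=C([(659,379),(688,379),(683,475),(654,475)])
T=[(-42,60,53),(42,60,53),(42,-60,53)];t=C([(608,312),(757.5,313),(742.5,512)])
for X,x in ((F,f),(T,t),(F+T,np.r_[f,t])):
    r=least_squares(lambda v:(proj(p,W(v,X))-x).ravel(),[0,0,0]); print(r.x,np.round(r.fun,1))
print(proj(p,[[553.6+cw*-65-sw*55,-182.6+sw*-65+cw*55,8]]),C([(594,312)]))
```

```text
[ 2.461  1.776 -0.006] [-0.9  1.   0.4  1.9  0.5 -0.8  0.2 -2.4]
[ 1.179 -0.072  0.009] [ 0.8  0.2 -0.6 -0.5 -0.2  0.3]
[1.935 1.04  0.006] [-1.9  2.  -0.7  2.7  0.2 -0.1 -0.1 -1.5  1.7 -1.2  0.6 -1.7  0.6 -0.6]
[[250.669 103.164]] [[252.16 103.68]]
```

```bash
python3 -c "
from station import job_done; print(job_done())"
```

```text
the job is handed in; nothing more can be done
None
```

I pressed the four lid corners of the white tub down in turn on the desk. I then lifted the tub by its fin, lowered it onto the sloped stand, slid it to the lip, let go and backed away. I handed the job in at about 28 s of the 67 s allowed.

**Lid:** each corner reached a firm stop about 54 mm above the desk, and I pressed on to between 30 and 37 N. The pictures taken before lifting and after letting go show all four corners flat.

**Tub on the stand:** the last wrist picture puts the tub within about 0.02 rad of square. The fits differ across the slope: the lid edges put it about 0 mm off centre, the fin 1.8 mm.

**Contact with the lip:** the same picture put the tub 1 to 2.5 mm up from the lip. However, one corner of the stand's base looked shifted about 1.5 pixels in that picture, which is roughly the same amount. When I pushed the tub down the slope, the push rose to 9 N with the tub within about half a millimetre of home, so I take it to be against the lip.

**Other things:** I moved nothing towards the bottle, jar, dish or the look-alike tubs. I did not check their final positions by measurement.

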